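Tap a tile home in the drill jig and clamp it

ROBOT

A 6-joint arm with a two-finger parallel gripper is mounted at the origin on the work surface; the furniture and walls round the work are solid. World frame = base frame: x ahead of the robot, y to its left, z up, the work surface at z = 0. Lengths are in m, angles in rad, forces in N, time in s.
With the tool pointing down it reaches from about 0.225 to 0.875 m from the base axis. Payload 3.4 kg.
Tool frame: the origin (TCP) lies at the very end of the fingers, on their centre line; the grasp point (between the pads) lies 19 mm behind it; z points along the fingers, y is the direction in which the jaws open and shut (so a half turn about z gives the same grasp; the last joint's range is limited). The gripper opens to 85 mm and grips with 20 to 120 N. Pads are 22 mm wide; open, the fingers measure 114 mm over their backs; the gripper's body (76 mm by 85 mm) begins 54 mm behind the grasp point. The pads swing forward as they close: fully open they stand 13 mm farther back than shut.
Start: joints at [1.164, 0.276, 1.505, -0, 1.361, -0.121], TCP at [0.162, 0.552, 0.231] pointing down, gripper open.
Joint ranges: [-2.89, 2.89], [-0.75, 2.08], [0.22, 2.7], [-1.18, 4.32], [0.11, 2.71], [-2.7, 2.7]. Speed limits (rad/s): [2.57, 2.57, 3.14, 3.14, 3.14, 3.14].

INTERFACE

Orientations are given as a unit quaternion [w, x, y, z].
In Python, from rig import manip gives the robot as it stands. The module is installed in compiled form; this text tells all that it offers.
- The arm moves only by the tool carry_out, never from a script. Its argument "moves" is one flat list of numbers, 5 for each row, row after row: the opening in per cent of the stroke, from 0 (shut) to 100 (fully open), then the shift along the world's x, y, z in cm, then the turn about the world's z in rad. A call has exactly 10 rows; each row shifts and turns the commanded pose from where the row before left it; what a row does not reach is not made up. A row lasts 1/10 s, in which the tool goes at most 50 mm and 8.59 degrees, less where a joint would pass 70% of its speed; a pose out of reach is approached as far as the arm can. A call is refused whole if a number of a shift passes 5 or a number of a turn 0.15, either way. A call with a gripper value outside its range is refused whole. The fingers move at their own pace and stop on an object; "squeeze" is the grip in N (left out, the last holds). Time passes only in rows, so rows that do not move let the fingers close, or fill a call up. It gives the time, the measured TCP pose, the force and the opening at its end, in the units of the state.
- manip.get_state(): the state, without advancing time (a new reading comes with each control period).
- manip.get_image(name): name is "side" or "top" or "wrist"; returns the picture (400x640x3 uint8, red, green, blue); there is no depth.
- manip.camera_info(name): a dict with "fov_y" (degrees; the focal length in pixels is half the picture's height over the tangent of half this angle, whatever the lens; pixels are square), "cx", "cy" (the principal point, pixels), "rvec" (rotation vector, rad) and "tvec" (3), from world to camera coordinates, as OpenCV has them; the wrist camera has in their place "hand_eye" (4x4, takes a point from camera to tool coordinates, whose origin is the TCP and whose axes are the flange's). Camera axes: x right, y down, z forward; pixel columns grow to the right and rows downward; lengths in m; the calibration is good to about 2 mm. A picture is of the moment at which its call begins: read the wrist's pose just before it. camera_info takes no time and is no camera call.
- manip.sign_off(): hands the job in, once; it reports no verdict.
The state is a dict: "clock": time; "qpos": joint angles; "qd": joint speeds; "effort": joint torques, N m; "position": TCP position; "ee_rot": TCP orientation; "contact_force": force on the tool from outside, world axes, zero at the start; "moment": the same for the moment, N m; "width": finger opening in m.
Only numpy, scipy, OpenCV 4.12 (cv2) and the standard library are available. Lean on these libraries where they do the work, as an engineer would, in place of code of your own. Each camera call takes 0.05 s, during which the arm holds its last target. There are 200 camera calls.

TASK

The white stone tile lies only part-way into the drill jig: take the mallet and tap the tile's free end, gently and a few millimetres at a time with the mallet drawn back between taps, until the tile's front edge rests against the depth stop that is hidden inside the jig. The stop is only lightly locked, so do not drive it back, and move the tile with the mallet only, never with the fingers. Then lay the mallet flat on the bench clear of the tile and swing the handle of the jig's toggle clamp fully over so that its pad is down on the tile, leaving the jar and the spray bottle where they stand.

Things in the scene. Friction and masses are not known exactly. Their poses are not given: they have to be found in the camera images.
- drill_jig: Drill jig fixed to the bench, 190 x 146 mm. Origin on the bench top; its x axis is the way the tile goes in, z up. Bed (top z 31 mm) from x = -60 to 130 mm between guide rails (top z 40 mm, 103 mm apart). Over x = 35 to 130 mm a bush plate (top z 61, underside z 40 mm; two bushes to z 67 mm) hides the front of the tile and the stop. It opens at x = 35 mm and is shut at the rear.
- tile: White stone tile 100 x 175 x 6 mm, about 0.25 kg, flat on the bed (underside z 31 mm). Origin at the centre of its underside; its +y axis points into the jig. Its rear edge stands out 53 to 68 mm past the bed's open end, at z 31 to 37 mm. It slides on the bed with about 1 to 2 N and stops at once when the push ends.
- tile_tail (a point): Middle of the tile's rear edge, half-way up its thickness: the place to tap, along the jig's +x. The bench under and behind it is clear: the mallet's head fits there lifted a few mm, and can be laid down there. At the start the tile is 20 to 60 mm from home. The stop's depth differs each time: when it is met the tile no longer follows the taps and the force rises sharply.
- tile_lead (a point): Middle of the tile's front edge, half-way up its thickness (175 mm ahead of tile_tail); hidden under the bush plate.
- depth_stop (a joint): Setting of the hidden depth stop, a steel bar 70 mm wide across the jig; the origin of its frame is the middle of the face that the tile meets, x along the jig's x. The value (m) grows as it is driven back; its zero is an arbitrary mark, so it does not tell where the face is. It is held by friction and slips if pushed with more than about 40 N; driven back over 3 mm, the setting is lost.
- mallet: Wooden mallet, 0.42 kg, lying on the bench. Origin under the middle of its length, on the bench. Head: drum 68 mm across, 100 mm long, its axis along the mallet's x at y = +90 mm, z = 34 mm; the two flat ends are the striking faces, at x = -50 and +50 mm. Round tapering handle along y from y = +56 to -124 mm, at most 28 mm wide. Balance point y = +65 mm; grip across it at y = +40 mm, z about 30 mm.
- clamp (a joint): Toggle clamp on the jig: hinge across the jig at jig x = 50, z = 75 mm. 0 = fully open (handle leaning 0.55 rad from upright towards the jig's +x, over the bush plate); grows as the handle swings up and towards jig -x; about 1.0 rad = handle 0.45 rad past upright and rubber pad down on the tile (end stop 1.03). It stays where left; about 2 N at the tip moves it. Starts at 0 to 0.15 rad.
- clamp_tip (a point): Top end of the clamp's handle, a black round grip 17 mm thick from 40 to 92 mm from the hinge axis; this point is 92 mm from the axis. Push it from its +x side towards jig -x, high on the grip, until the pad is down.
- glass_jar: Jar 68 mm across, 92 mm tall; bystander. Origin under its centre.
- spray_bottle: Spray bottle 84 x 62 mm, 184 mm tall; bystander. Origin under its centre.

How it is judged:
By the outcome, as a careful person would: the job done as asked, in the order asked, and still so for the second after the job is handed in, with the robot touching nothing.
It also fails if it takes over 72 s, if anything falls off the work surface, if the arm or the gripper's body presses on something with over 40 N, if the wrist force passes 120 N, or if a joint passes its speed limit or range.

## Working session

There is one attempt and no reset: what is moved stays moved. The work goes in short steps, Python scripts to look and compute and a tool call to move; the robot and the scene stay as the last step left them, time stands still between calls to the robot, and variables do not carry over. Pictures are saved under pics/ and viewed, about 8 in all and at most 12, crops included, and the job is handed in when it is done.

Besides the shell and the picture viewer there is one more tool, called as a command line: name --argument value ..., lists and objects as JSON in quotes. carry_out: Moves the arm, as the interface text tells. Its arguments: {"type":"object","properties":{"moves":{"type":"array","items":{"type":"number"}},"squeeze":{"type":"number"}},"required":["moves"]}

```bash
mkdir -p pics
cat > h.py <<'E'
import numpy as np,cv2
from rig import manip
from scipy.spatial.transform import Rotation as R
def cam(n,st=None):
    c=manip.camera_info(n); f=200/np.tan(np.radians(c['fov_y'])/2)
    if 'rvec' in c:
        Rm=cv2.Rodrigues(np.array(c['rvec'],float))[0]; t=np.array(c['tvec'],float).ravel()
        Rw=Rm.T; o=-Rm.T@t
    else:
        st=st or manip.get_state(); H=np.array(c['hand_eye']); w,x,y,z=st['ee_rot']
        Rt=R.from_quat([x,y,z,w]).as_matrix(); Rw=Rt@H[:3,:3]; o=Rt@H[:3,3]+np.array(st['position'])
    return f,c['cx'],c['cy'],Rw,o
def ray(C,u,v):
    f,cx,cy,Rw,o=C; d=Rw@np.array([(u-cx)/f,(v-cy)/f,1.]); return o,d/np.linalg.norm(d)
def onz(C,u,v,z):
    o,d=ray(C,u,v); return o+d*(z-o[2])/d[2]
def tri(C1,p1,C2,p2):
    o1,d1=ray(C1,*p1);o2,d2=ray(C2,*p2)
    s=np.linalg.lstsq(np.c_[d1,-d2],o2-o1,rcond=None)[0]
    a,b=o1+d1*s[0],o2+d2*s[1]; return (a+b)/2,np.linalg.norm(a-b)
def proj(C,P):
    f,cx,cy,Rw,o=C; q=Rw.T@(np.array(P)-o); return np.array([f*q[0]/q[2]+cx,f*q[1]/q[2]+cy])
def snap(n,fn):
    st=manip.get_state(); im=manip.get_image(n); cv2.imwrite(f'pics/{fn}.png',im[:,:,::-1]); return im,cam(n,st)
E
python3 - <<'E'
from h import *
a=snap('top','top0')[0];b=snap('side','side0')[0]
st=manip.get_state();print(st)
for n in('top','side'):
    C=cam(n);print(n,C[4],C[0],C[3][:,2])
print(manip.camera_info('wrist'), manip.camera_info('top'))
E
```

```text
{'clock': 0.1, 'qpos': array([ 1.16397204e+00,  2.76497397e-01,  1.50601524e+00,  1.88710636e-05,
        1.36070494e+00, -1.20991894e-01]), 'qd': array([-0.00048549, -0.00114795, -0.00128548, -0.000695  , -0.00049341,
        0.0002878 ]), 'effort': array([ 1.35675160e-03, -4.17699695e+01, -2.46407640e+01, -3.62599610e-05,
        5.88985509e-03,  5.69279834e-06]), 'position': array([0.16192813, 0.5512294 , 0.23054234]), 'ee_rot': array([-2.20842680e-04,  1.42432090e-01,  9.89804243e-01, -7.81928403e-04]), 'contact_force': array([-0.45618212,  0.61725823, -0.63780399]), 'moment': array([ 0.05688766, -0.02272436, -0.02821319]), 'width': 0.08533577887309768}
top [0.3090843  0.09163922 1.01555229] 388.7060662046025 [ 0.16530709  0.00814846 -0.98620848]
side [ 0.19120519 -0.90095165  0.66166801] 515.8359994883369 [ 0.20768472  0.85472312 -0.47572623]
{'fov_y': 65.39657747209462, 'cx': 320.3170672362537, 'cy': 198.1421443487581, 'hand_eye': array([[ 5.89557778e-04, -9.64537427e-01, -2.63945459e-01,
         6.72904125e-02],
       [ 9.99999704e-01,  4.38335013e-04,  6.31824008e-04,
         5.23828498e-04],
       [-4.93721367e-04, -2.63945753e-01,  9.64537400e-01,
        -1.42026925e-01],
       [ 0.00000000e+00,  0.00000000e+00,  0.00000000e+00,
         1.00000000e+00]])} {'fov_y': 54.45414146140091, 'cx': 325.10976716886455, 'cy': 202.25206641817724, 'rvec': array([ 2.12624007, -2.13549022,  0.16820067]), 'tvec': array([0.10175256, 0.47221047, 0.94970574])}
```

View pics/top0.png

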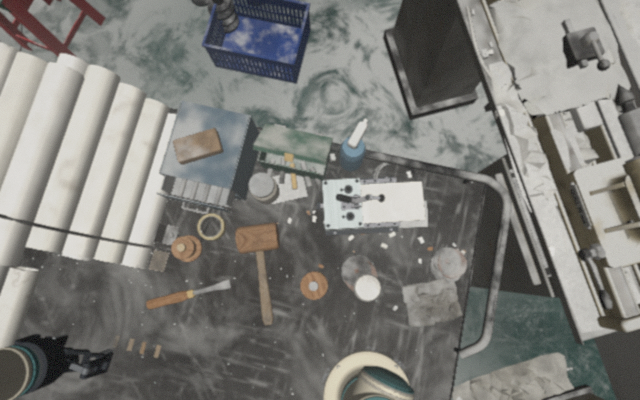

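View pics/side0.png

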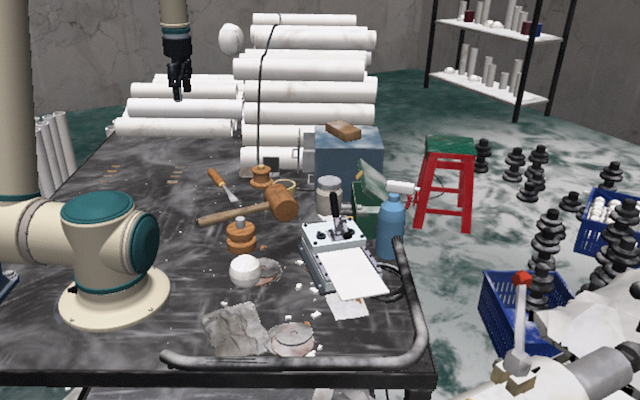

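Top view: mallet head at about (257,237) with its handle down to (267,322). The jig is near (350,204), with the white tile out to its right edge at (427,204). The jar is at (263,188), the bottle at (355,145), and a rail runs round at column ~505. Side view: handle upright at (335,205), tile tail at (365,285).

Run:
```python
from h import *
np.set_printoptions(precision=3,suppress=True)
C=cam('top');S=cam('side')
for n,u,v,z in[('head',257,237,.034),('handleend',267,322,.02),('tail',427,204,.037),('jigL',324,204,.06),('jar',263,188,.09),('bottle',355,148,.15),('rail',505,200,.03),('tip',343,198,.15)]:
    print(n,onz(C,u,v,z))
print('tail tri',tri(C,(427,204),S,(372,285)))
print('rail corner tri',tri(C,(500,182),S,(397,240)))
im=cv2.imread('pics/top0.png')[160:340,220:450];a=cv2.resize(im,None,fx=3.4,fy=3.4,interpolation=cv2.INTER_CUBIC)[:600]
cv2.imwrite('pics/topz.png',a)
```

```text
head [0.385 0.272 0.034]
handleend [0.176 0.245 0.02 ]
tail [ 0.467 -0.16   0.037]
jigL [0.465 0.102 0.06 ]
jar [0.5  0.25 0.09]
bottle [0.581 0.029 0.15 ]
rail [ 0.478 -0.361  0.03 ]
tip [0.464 0.058 0.15 ]
tail tri (array([ 0.474, -0.156,  0.065]), np.float64(0.02337645361494192))
rail corner tri (array([ 0.481, -0.261,  0.232]), np.float64(0.0005061594960318178))
```

View pics/topz.png

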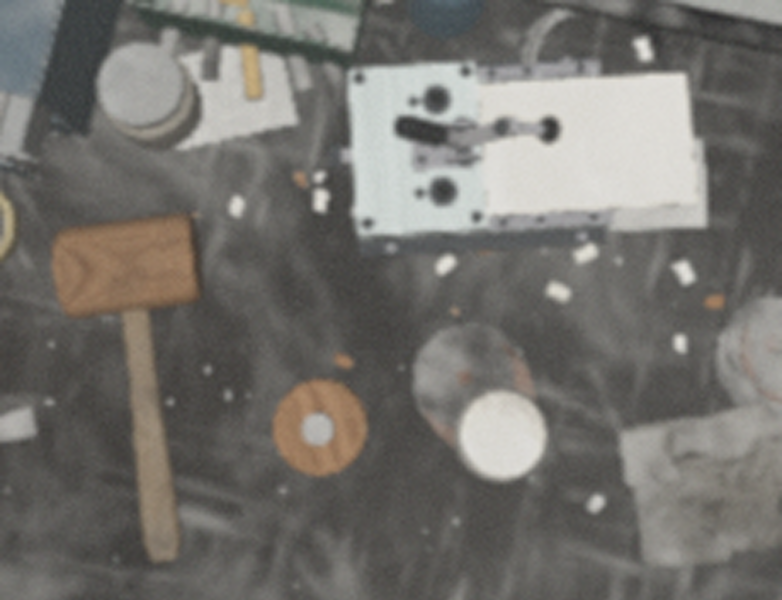

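carry_out --moves '[100,1.7,-2.9,0,0.041,100,1.7,-2.9,0,0.041,100,1.7,-2.9,0,0.041,100,1.7,-2.9,0,0.041,100,1.7,-2.9,0,0.041,100,1.7,-2.9,0,0.041,100,1.7,-2.9,0,0.041,100,1.7,-2.9,0,0.041,100,1.7,-2.9,0,0.041,100,1.7,-2.9,0,0.041]'

```text
clock: 1.1
position: [0.3323, 0.2603, 0.2311]
ee_rot: [-0.0, -0.063, 0.998, -0.0]
contact_force: [0.4, 0.7, -0.3]
width: 0.0852
```

Run:
```python
from h import *
np.set_printoptions(precision=4,suppress=True)
im,C=snap('wrist','w1');st=manip.get_state();print(st['position'],st['ee_rot'],st['clock'],np.abs(st['qd']).max())
```

```text
[0.3347 0.2564 0.2311] [ 0.0009 -0.0625  0.998  -0.0027] 1.15 0.21893976838140133
```

View pics/w1.png

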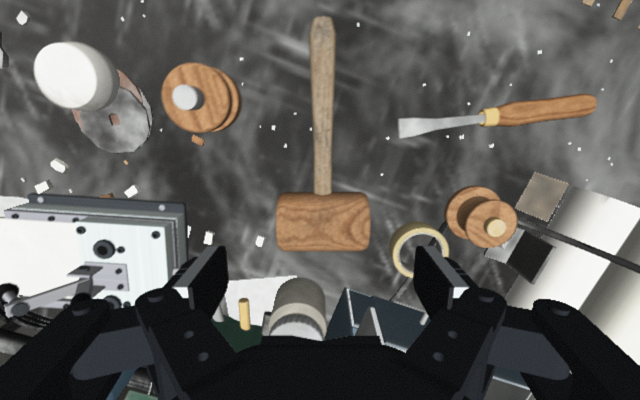

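The wrist view shows the head at about (277-370, 192-252) and the handle up to (322,17), nearly aligned with the tool. Next I measure it from a settled frame.

Run:
```python
from h import *
np.set_printoptions(precision=4,suppress=True)
im,C=snap('wrist','w2');st=manip.get_state();print(st['position'],st['ee_rot'],np.abs(st['qd']).max())
def mal(im,box,hs):
    h=cv2.cvtColor(im,cv2.COLOR_RGB2HSV);m=cv2.inRange(h,(4,hs,60),(25,255,255))
    k=np.zeros_like(m);x0,y0,x1,y1=box;k[y0:y1,x0:x1]=m[y0:y1,x0:x1]
    k=cv2.morphologyEx(k,cv2.MORPH_OPEN,np.ones((3,3)))
    n,l,s,c=cv2.connectedComponentsWithStats(k);i=1+np.argmax(s[1:,4]);return l==i,s[i]
m,s=mal(im,(255,5,385,262),60);print('wrist',s)
ys,xs=np.nonzero(m)
prof=[(y,xs[ys==y].min(),xs[ys==y].max()) for y in range(s[1],s[1]+s[3],12) if (ys==y).any()];print(prof)
top=cv2.imread('pics/top0.png')[:,:,::-1];T=cam('top')
m2,s2=mal(top,(230,215,285,330),60);print('top',s2)
y2,x2=np.nonzero(m2)
print([(y,x2[y2==y].min(),x2[y2==y].max()) for y in range(s2[1],s2[1]+s2[3],6)])
# min-area rect of head, both views
def head(xs,ys,sel):
    r=cv2.minAreaRect(np.c_[xs,ys][sel].astype(np.float32));return r
print('hw',head(xs,ys,ys>s[1]+s[3]-58),'ht',head(x2,y2,y2<s2[1]+26))
# handle end
e1=(xs[ys<s[1]+4].mean(),s[1]);e2=(x2[y2>s2[1]+s2[3]-4].mean(),s2[1]+s2[3]-1)
print('end',e1,e2,tri(C,e1,T,e2))
```

```text
[0.3335 0.2588 0.2311] [ 0.0002 -0.06    0.9982 -0.001 ] 0.07700753742401674
wrist [ 282  134   95  115 6058]
[(134, np.int64(324), np.int64(326)), (146, np.int64(320), np.int64(332)), (158, np.int64(320), np.int64(336)), (170, np.int64(334), np.int64(337)), (182, np.int64(320), np.int64(336)), (194, np.int64(284), np.int64(372)), (206, np.int64(282), np.int64(375)), (218, np.int64(282), np.int64(376)), (230, np.int64(282), np.int64(375)), (242, np.int64(283), np.int64(374))]
top [ 235  223   44   34 1136]
[(223, np.int64(269), np.int64(275)), (229, np.int64(236), np.int64(276)), (235, np.int64(235), np.int64(277)), (241, np.int64(236), np.int64(278)), (247, np.int64(237), np.int64(278)), (253, np.int64(257), np.int64(262))]
hw ((329.0, 220.0), (56.0, 94.0), 90.0) ht ((256.5, 235.5), (25.0, 43.0), 90.0)
end (np.float64(325.0), np.int32(134)) (np.float64(260.14285714285717), np.int32(256)) (array([0.3147, 0.2612, 0.0131]), np.float64(0.048698826181465205))
```

Run:
```python
from h import *
np.set_printoptions(precision=4,suppress=True)
C=cam('wrist');T=cam('top');st=manip.get_state();print(st['position'],st['ee_rot'],cam('wrist')[4])
for z in(.034,.068):
    a,b=onz(C,282,218,z),onz(C,376,218,z);print('w',z,a,b,np.linalg.norm(a-b))
    a,b=onz(T,235.5,237,z),onz(T,277.5,233,z);print('t',z,a,b,np.linalg.norm(a-b))
print('tri centre',tri(C,(329,220),T,(256.7,236)))
# drum front/back silhouettes at centre column
for u,v in((329,192),(329,249)): print(onz(C,u,v,.05))
im=cv2.imread('pics/w2.png');h=cv2.cvtColor(im,cv2.COLOR_BGR2HSV)
g=cv2.GaussianBlur(im,(5,5),0).astype(int).sum(2)
for v in(30,60,90,120,150,180):
    r=g[v,295:360];d=np.diff(r);l=295+d[:32].argmax();rr=295+32+d[32:].argmin();p=[onz(C,x+.5,v,.034) for x in(l,rr)];print(v,l,rr,(p[0]+p[1])/2,np.linalg.norm(p[0]-p[1]))
```

```text
[0.3335 0.2588 0.2311] [ 0.0002 -0.06    0.9982 -0.001 ] [0.2668 0.2518 0.3731]
w 0.034 [0.3879 0.2216 0.034 ] [0.3749 0.3287 0.034 ] 0.10795815478981981
t 0.034 [0.3857 0.3266 0.034 ] [0.3954 0.2205 0.034 ] 0.10655848253864716
w 0.068 [0.3758 0.2246 0.068 ] [0.364 0.321 0.068] 0.09713343071860873
t 0.068 [0.383  0.3185 0.068 ] [0.3924 0.216  0.068 ] 0.10286740215422215
tri centre (array([0.3895, 0.2764, 0.0172]), np.float64(0.000597998086415193))
[0.3469 0.2703 0.05  ]
[0.4125 0.2788 0.05  ]
30 316 340 [0.188  0.2498 0.034 ] 0.02359276043258409
60 316 339 [0.2151 0.2527 0.034 ] 0.023141880498025364
90 318 338 [0.2434 0.2569 0.034 ] 0.020608203794208912
120 319 337 [0.2731 0.2607 0.034 ] 0.019005378662619046
150 320 336 [0.3044 0.2647 0.034 ] 0.017321391886622614
180 319 336 [0.3373 0.2684 0.034 ] 0.01888215221526932
```

carry_out --moves '[100,-0.3,0.4,-3,0,100,0,0,-4,0,100,0,0,-4,0,100,0,0,-4,0,100,0,0,-3,0,100,0,0,-2,0,100,0,0,-1.9,0,30,0,0,0,0,0,0,0,0,0,0,0,0,0,0]' --squeeze 60

```text
clock: 2.2
position: [0.3297, 0.2664, 0.0132]
ee_rot: [0.001, -0.062, 0.998, 0.001]
contact_force: [0.2, -0.1, -0.3]
width: 0.044
```

carry_out --moves '[0,0,0,0,0,0,0,0,0,0,0,0,0,0,0,0,0,0,0,0,0,0,0,0,0,0,0,0,0,0,0,0,0,1,0,0,0,0,2,0,0,0,0,2,0,0,0,0,0,0]'

```text
clock: 3.2
position: [0.3306, 0.2667, 0.0646]
ee_rot: [0.002, -0.062, 0.998, 0.001]
contact_force: [0.8, 1.0, -4.0]
width: 0.0199
```

Run:
```python
from h import *
np.set_printoptions(precision=4,suppress=True)
T=cam('top');S=cam('side')
im=cv2.imread('pics/top0.png')
g=cv2.GaussianBlur(im,(3,3),0).astype(float).min(2)
def sub(vals,rev=False):  # half-level crossing near strongest gradient
    d=np.abs(np.diff(vals));i=d[1:-1].argmax()+1;w=d[i-1:i+2];return i+.5+(w*[-1,0,1]).sum()/w.sum()
# rear edge: rows 188..214, cols 415..440
pts=[onz(T,415+sub(g[v,415:440]),v,.037) for v in range(187,217)]
pts=np.array(pts);print('rear',pts[::4])
# long sides: cols 402..422 
up=np.array([onz(T,u,174+sub(g[174:192,u]),.037) for u in range(402,422)])
lo=np.array([onz(T,u,214+sub(g[214:236,u]),.037) for u in range(402,422)])
print('up',up[::4],'lo',lo[::4])
a=cv2.resize(cv2.imread('pics/side0.png')[180:380,190:440],None,fx=3,fy=3,interpolation=cv2.INTER_CUBIC);cv2.imwrite('pics/sidez.png',a)
```

```text
rear [[ 0.5115 -0.1481  0.037 ]
 [ 0.501  -0.1497  0.037 ]
 [ 0.4906 -0.1495  0.037 ]
 [ 0.4802 -0.1511  0.037 ]
 [ 0.4699 -0.1583  0.037 ]
 [ 0.4596 -0.1581  0.037 ]
 [ 0.4493 -0.1597  0.037 ]
 [ 0.4391 -0.1594  0.037 ]]
up [[ 0.5259 -0.0982  0.037 ]
 [ 0.5262 -0.1084  0.037 ]
 [ 0.5265 -0.1187  0.037 ]
 [ 0.5281 -0.129   0.037 ]
 [ 0.528  -0.1393  0.037 ]] lo [[ 0.4078 -0.0939  0.037 ]
 [ 0.4075 -0.1039  0.037 ]
 [ 0.4079 -0.114   0.037 ]
 [ 0.4097 -0.1242  0.037 ]
 [ 0.4099 -0.1342  0.037 ]]
```

View pics/sidez.png

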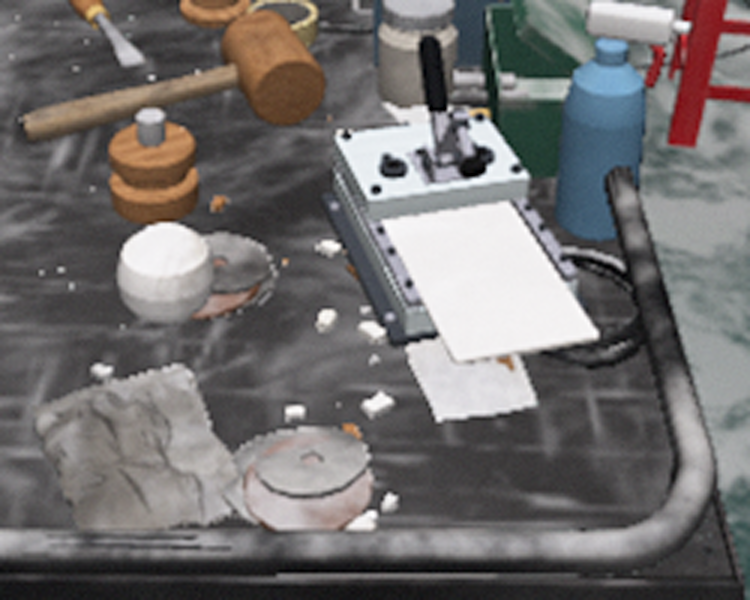

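The side crop shows the tile's rear corners at (342,300) and (389,291), and a stacked grinding disc at (294,333) in front of the tail. The handle may have to pass over that disc, so I check its height.

Run:
```python
from h import *
np.set_printoptions(precision=4,suppress=True)
T=cam('top');S=cam('side')
print('side corners',onz(S,341.7,300,.037),onz(S,389.3,290.7,.037))
print('disc tri',tri(T,(449,262),S,(294,333)))
for z in(0,.02,.04):print(z,onz(T,449,262,z),onz(S,294,333,z),'slab',onz(T,432,302,z),'ball',onz(T,367,288,z))
# rail: straight part along image bottom of side, side view v~361 ; right corner in top
print('rail',tri(T,(492,300),S,(400,360)))
im=cv2.imread('pics/top0.png')
a=cv2.resize(im[150:350,370:530],None,fx=3,fy=3,interpolation=cv2.INTER_CUBIC)
b=cv2.imread('pics/side0.png')[300:370,190:440];b=cv2.resize(b,None,fx=1.28,fy=1.28)
cv2.imwrite('pics/z2.png',a)
def sub(vals):
    d=np.abs(np.diff(vals));i=d[1:-1].argmax()+1;w=d[i-1:i+2];return i+.5+(w*[-1,0,1]).sum()/w.sum()
g=im.astype(float).min(2)
for v in range(186,224,4):print(v,g[v,422:436].astype(int))
```

```text
side corners [ 0.4284 -0.153   0.037 ] [ 0.5278 -0.1451  0.037 ]
disc tri (array([ 0.3227, -0.2108,  0.0259]), np.float64(0.0026835344530120454))
0 [ 0.3217 -0.2185  0.    ] [ 0.3294 -0.1828  0.    ] slab [ 0.2217 -0.1699  0.    ] ball [ 0.2569 -0.0061  0.    ]
0.02 [ 0.3214 -0.2124  0.02  ] [ 0.3252 -0.2045  0.02  ] slab [ 0.2234 -0.1648  0.02  ] ball [ 0.2579 -0.0042  0.02  ]
0.04 [ 0.3212 -0.2063  0.04  ] [ 0.3211 -0.2262  0.04  ] slab [ 0.2251 -0.1596  0.04  ] ball [ 0.2589 -0.0022  0.04  ]
rail (array([ 0.3423, -0.3345,  0.0879]), np.float64(0.23769639815467264))
186 [152 114 107  97  85  84  84  87  86  78  79  83  77  75]
190 [178 122  88  79  80  76  83  83  87  96  97  96  98  99]
194 [192 137  93  83  88  84  83  78  76  85  84  86  82  81]
198 [204 161 105  83  87  86  85  80  80  79  79  78  85  80]
202 [212 206 191 176 152 109  91  87  88  84  88  91  97 100]
206 [211 193 181 182 156 106  72  70  72  71  69  71  78  72]
210 [212 211 203 189 183 151  97  74  83  77  79  76  72  72]
214 [213 211 200 189 184 156  98  76  80  83  78  74  72  78]
218 [213 214 205 195 187 157 102  79  73  76  75  74  72  79]
222 [189 196 194 197 189 164 112  83  85  80  86  81  83  84]
```

View pics/z2.png

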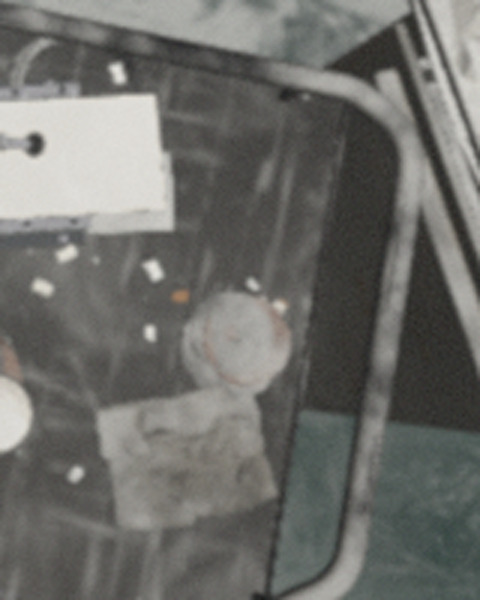

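Disc top is about 26 mm high at (0.322,-0.211), under where the handle will lie. So I tap with the mallet lifted about 18 mm, and will lay it down at its original spot. First: raise and carry it over.

carry_out --moves '[0,0,0,4.5,0,0,0,0,4.5,0,0,0,0,4.5,0,0,0.5,-2,3.0,0,0,0.9,-4.2,0,-0.005,0,0.9,-4.2,0,-0.005,0,0.9,-4.2,0,-0.005,0,0.9,-4.2,0,-0.005,0,0.9,-4.2,0,-0.005,0,0.9,-4.2,0,-0.005]'

```text
clock: 4.2
position: [0.3871, -0.0077, 0.2263]
ee_rot: [-0.001, -0.047, 0.999, 0.0]
contact_force: [1.5, 0.2, -4.3]
width: 0.0202
```

carry_out --moves '[0,0.9,-4.2,0,-0.005,0,0.9,-4.2,0,-0.005,0,0.9,-4.2,0,-0.005,0,0.9,-4,0,0,0,0.9,-3.5,0,0,0,0,-2.2,0,0,0,0,0,-3,0,0,0,0,-3,0,0,0,0,-1,0,0,0,0,0,0]'

```text
clock: 5.2
position: [0.4314, -0.2281, 0.1551]
ee_rot: [-0.002, -0.04, 0.999, 0.002]
contact_force: [-0.1, -0.1, -4.6]
width: 0.02
```

Run:
```python
from h import *
np.set_printoptions(precision=4,suppress=True)
st=manip.get_state();print(st['position'],st['ee_rot'],st['clock'],st['contact_force'])
im,C=snap('wrist','w3')
```

```text
[ 0.4314 -0.2281  0.1551] [-0.0023 -0.0396  0.9992  0.0018] 5.2 [-0.0541 -0.0706 -4.6422]
```

View pics/w3.png

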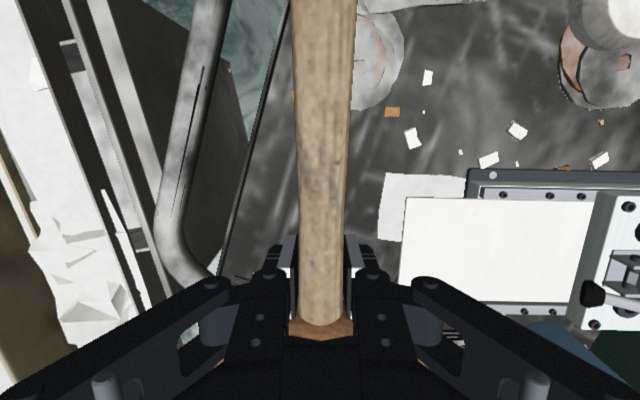

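The wrist view shows the tile's rear edge running from (405,198) to about (398,300), with the mallet held in line and the disc beside the handle at (375,60). Now I refine the tail position.

Run:
```python
from h import *
np.set_printoptions(precision=4,suppress=True)
im=cv2.imread('pics/w3.png');g=cv2.GaussianBlur(im,(3,3),0).astype(float).min(2)
class S(dict):pass
st=manip.get_state();C=cam('wrist',dict(position=[.4314,-.2281,.1551],ee_rot=[-.0023,-.0396,.9992,.0018]))
T=cam('top')
P=lambda u,v:onz(C,u,v,.037)
def e(r):d=np.abs(np.diff(r));i=d[1:-1].argmax()+1;w=d[i-1:i+2];return i+.5+(w*[-1,0,1]).sum()/w.sum()
rear=np.array([P(385+e(g[v,385:430]),v) for v in range(250,298,3)])
near=np.array([P(u,185+e(g[185:215,u])) for u in range(415,570,10)])
far=np.array([P(u,285+e(g[285:318,u])) for u in range(430,560,10)])
for n,a,(i,j) in(('rear',rear,(0,1)),('near',near,(1,0)),('far',far,(1,0))):
    p=np.polyfit(a[:,i],a[:,j],1);print(n,p,np.std(a[:,j]-np.polyval(p,a[:,i])),a[0],a[-1])
```

```text
rear [ 0.4668 -0.3769] 0.003420475094731817 [ 0.4778 -0.15    0.037 ] [ 0.5226 -0.1321  0.037 ]
near [-0.1611  0.4065] 0.0025651360272527443 [ 0.4281 -0.1448  0.037 ] [ 0.4109 -0.0168  0.037 ]
far [0.0278 0.5218] 0.004726487377263644 [ 0.5144 -0.1167  0.037 ] [0.5196 0.     0.037 ]
```

Run:
```python
from h import *
np.set_printoptions(precision=4,suppress=True)
C=cam('wrist',dict(position=[.4314,-.2281,.1551],ee_rot=[-.0023,-.0396,.9992,.0018]))
im=cv2.imread('pics/w3.png');m=((im.min(2)>200)*255).astype(np.uint8)
m[:, :380]=0;m[:196]=0;m=cv2.morphologyEx(m,cv2.MORPH_OPEN,np.ones((7,7)))
n,l,s,c=cv2.connectedComponentsWithStats(m);i=l[250,480];print(s[i])
k=(l==i)
near=np.array([(u,np.nonzero(k[:,u])[0].min()) for u in range(415,560,5)],float)
far=np.array([(u,np.nonzero(k[:,u])[0].max()+1) for u in range(415,560,5)],float)
rear=np.array([(np.nonzero(k[v])[0].min(),v) for v in range(204,296,4)],float)
def med(a,ax):
    P=np.array([onz(C,u,v,.037) for u,v in a]);vx,vy,x,y=cv2.fitLine(P[:,:2].astype(np.float32),cv2.DIST_HUBER,0,.001,.001).ravel();print(np.arctan2(vy,vx),x,y,P[0],P[-1])
for a in(near,far,rear):med(a,0)
```

```text
[  399   198   194   104 16875]
-1.5175542 0.4256274 -0.09774217 [ 0.4283 -0.1447  0.037 ] [ 0.4214 -0.0227  0.037 ]
1.4044359 0.5128948 -0.07738944 [ 0.5037 -0.1327  0.037 ] [0.5196 0.0049 0.037 ]
0.059486758 0.4581272 -0.14979792 [ 0.4343 -0.1517  0.037 ] [ 0.5157 -0.084   0.037 ]
```

carry_out --moves '[0,0.1,0,-3,-0.02,0,0,0,-3,0,0,0,0,-3,0,0,0,0,-2,0,0,0,0,-1.3,0,0,0,0,0,0,0,-0.05,0.8,0,0,0,-0.05,0.8,0,0,0,0,0,0,0,0,0,0,0,0]'

```text
clock: 6.25
position: [0.4336, -0.2132, 0.0352]
ee_rot: [0.001, -0.03, 1.0, -0.001]
contact_force: [-0.7, 0.1, -4.4]
width: 0.02
```

Run:
```python
from h import *
np.set_printoptions(precision=4,suppress=True)
st=manip.get_state();print(st['position'],st['ee_rot'],st['clock'],st['contact_force'],st['moment'])
snap('wrist','w4');a=snap('side','s4')[0][200:370,240:440]
cv2.imwrite('pics/s4z.png',cv2.resize(a,None,fx=3.5,fy=3.5,interpolation=cv2.INTER_CUBIC)[:,:,::-1])
```

```text
[ 0.4336 -0.2132  0.0352] [ 0.0007 -0.0301  0.9995 -0.0006] 6.25 [-0.6731  0.0781 -4.3554] [-0.0211  0.096   0.0023]
```

View pics/s4z.png

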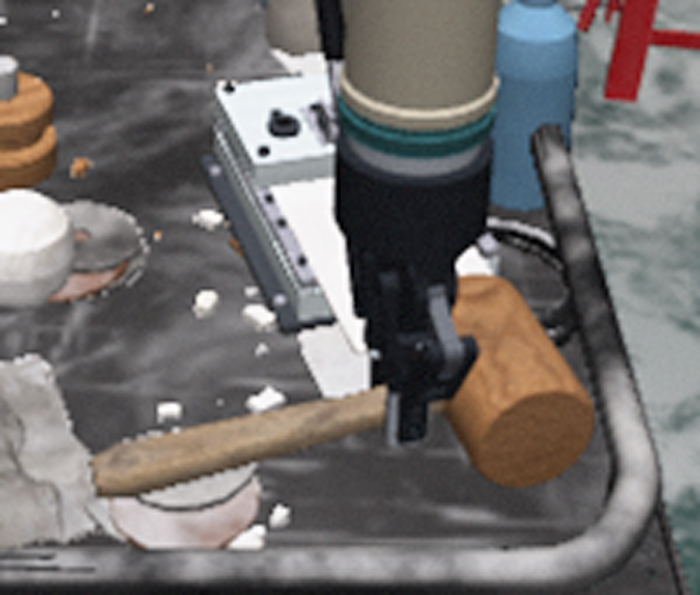

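The handle clears the disc and the head is lined up behind the tail, with about a 1 cm gap. I start gentle taps.

carry_out --moves '[0,-0.05,0.5,-0.3,0,0,-0.02,0.4,0,0,0,0,0.15,0,0,0,-0.01,0.15,0,0,0,-0.01,0.15,0,0,0,0.03,-0.5,0,0,0,-0.02,0.4,0,0,0,-0.01,0.2,0,0,0,-0.01,0.2,0,0,0,0,0,0,0]'

```text
clock: 7.35
position: [0.4321, -0.1965, 0.0314]
ee_rot: [0.0, -0.03, 1.0, 0.0]
contact_force: [0.6, 0.3, -4.1]
width: 0.02
```

```bash
cat > t.py <<'E'
from h import *
import sys
np.set_printoptions(precision=4,suppress=True)
st=manip.get_state();print(st['position'],2*st['ee_rot'][1],st['clock'],st['contact_force'],st['moment'])
im,C=snap('wrist',sys.argv[1])
im=im[:,:,::-1]
# jig fixed: visible tile rear edge on row samples; print positions at z .037
g=im.astype(float).min(2)
for v in(205,225,245,265,285):
    r=g[v];w=np.nonzero(r[360:620]>190)[0]
    print(v,360+w[0] if len(w) else None, onz(C,360+w[0],v,.037) if len(w) else '')
E
python3 t.py w5
```

```text
[ 0.4321 -0.1965  0.0314] -0.05927893955704228 7.35 [ 0.6015  0.3137 -4.1402] [-0.1115  0.079  -0.009 ]
205 376 [ 0.4041 -0.1719  0.037 ]
225 373 [ 0.4139 -0.1723  0.037 ]
245 369 [ 0.424  -0.1731  0.037 ]
265 379 [ 0.4341 -0.1673  0.037 ]
285 452 [ 0.4427 -0.1303  0.037 ]
```

View pics/w5.png

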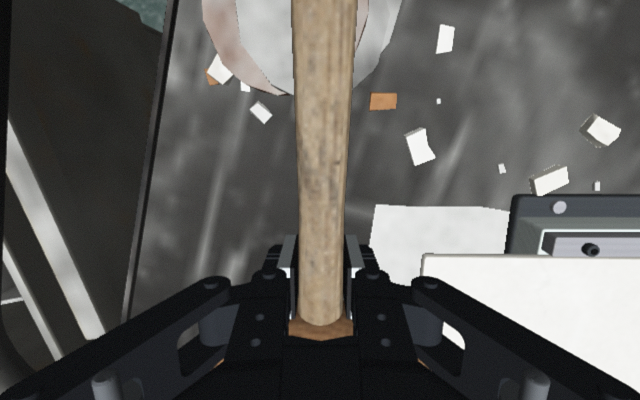

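Wrist view: the tile's near rear corner is at (421,254) and the jig base corner at (510,196). I use that corner to judge whether the tile has moved.

```bash
cat > t.py <<'E'
from h import *
import sys
np.set_printoptions(precision=4,suppress=True)
st=manip.get_state();C=cam('wrist',st);im=manip.get_image('wrist');cv2.imwrite(f'pics/{sys.argv[1]}.png',im[:,:,::-1])
# tile near rear corner: predicted around x=.428; search rear-edge step along rows just inside the near edge
g=im.astype(float).min(2)
out=[]
for dx in(.006,.009,.012):
    y0=float(sys.argv[2]);ys=np.arange(y0-.015,y0+.02,.0005)
    uv=np.array([proj(C,(.428+dx,y,.037)) for y in ys],np.float32)
    val=cv2.remap(g.astype(np.float32),uv[:,:1],uv[:,1:],cv2.INTER_LINEAR).ravel()
    d=np.diff(cv2.GaussianBlur(val.reshape(-1,1),(1,5),0).ravel());i=d.argmax();out.append((round(ys[i]*1e3,1),int(d[i])))
f=st['contact_force'];print('t',round(st['clock'],2),'tcp',np.array(st['position'])*1e3,'F',f,'M',st['moment'],'tail y mm',out,'face y',1e3*st['position'][1]+50)
E
python3 - <<'E'
from h import *
C=cam('wrist');print(onz(C,421.5,255,.037),cam('wrist')[4])
E
python3 t.py w6 -0.15
```

```text
[ 0.42762052 -0.14756141  0.037     ] [ 0.36510368 -0.19982039  0.17338724]
t 7.4 tcp [ 432.1099 -196.5357   31.3661] F [-0.677  -0.4191 -4.638 ] M [-0.0571  0.1633 -0.0047] tail y mm [(np.float64(-146.0), 36), (np.float64(-164.5), 42), (np.float64(-162.0), 65)] face y -146.5357444777042
```

carry_out --moves '[0,0.04,-0.6,0,0,0,-0.03,0.5,0,0,0,-0.015,0.25,0,0,0,-0.015,0.25,0,0,0,0.04,-0.6,0,0,0,-0.03,0.5,0,0,0,-0.015,0.25,0,0,0,-0.015,0.25,0,0,0,0,0,0,0,0,0,0,0,0]'

```text
clock: 8.45
position: [0.4316, -0.1885, 0.0313]
ee_rot: [-0.0, -0.03, 1.0, 0.0]
contact_force: [-0.2, 0.3, -4.6]
width: 0.02
```

```bash
cat > t.py <<'E'
from h import *
import sys
np.set_printoptions(precision=3,suppress=True)
st=manip.get_state();C=cam('wrist',st);im=manip.get_image('wrist');cv2.imwrite(f'pics/{sys.argv[1]}.png',im[:,:,::-1])
m=((im.min(2)>215)*255).astype(np.uint8)
p=[]
for v in range(258,272,2):
    r=m[v,395:560];w=np.nonzero(r)[0]
    p.append(395+w[0] if len(w) else -1)
y0=st['position'][1]
print('t',round(st['clock'],2),'tcp',np.array(st['position'])*1e3,'F',st['contact_force'],'M',st['moment'],'px',p)
q=proj(C,(.428,y0+.05,.037));print('face@corner px',q)
E
python3 t.py w7
```

```text
t 8.45 tcp [ 431.612 -188.474   31.313] F [-0.194  0.268 -4.627] M [-0.005  0.116  0.018] px [np.int64(395), np.int64(395), np.int64(395), np.int64(395), np.int64(395), np.int64(395), np.int64(395)]
face@corner px [423.392 256.847]
```

carry_out --moves '[0,0.04,-0.6,0,0,0,-0.03,0.5,0,0,0,-0.01,0.2,0,0,0,-0.02,0.2,0,0,0,0.04,-0.6,0,0,0,-0.03,0.5,0,0,0,-0.01,0.2,0,0,0,-0.01,0.1,0,0,0,0,0.1,0,0,0,0,0,0,0]'

```text
clock: 9.5
position: [0.4315, -0.1827, 0.0314]
ee_rot: [0.0, -0.03, 1.0, 0.0]
contact_force: [0.2, -0.5, -4.4]
width: 0.0201
```

carry_out --moves '[0,0.04,-0.6,0,0,0,-0.03,0.5,0,0,0,-0.01,0.1,0,0,0,0,0.1,0,0,0,-0.01,0.1,0,0,0,0,0.05,0,0,0,0,0.05,0,0,0,0,0,0,0,0,0,0,0,0,0,0,0,0,0]'

```text
clock: 10.5
position: [0.4313, -0.1797, 0.0313]
ee_rot: [-0.0, -0.03, 1.0, 0.0]
contact_force: [0.4, -0.4, -4.7]
width: 0.02
```

carry_out --moves '[0,0.04,-0.6,0,0,0,-0.03,0.5,0,0,0,-0.01,0.1,0,0,0,0,0.1,0,0,0,-0.01,0.1,0,0,0,0,0.05,0,0,0,0,0.05,0,0,0,0,0,0,0,0,0,0,0,0,0,0,0,0,0]'

```text
clock: 11.5
position: [0.4312, -0.1768, 0.0313]
ee_rot: [0.0, -0.03, 1.0, 0.0]
contact_force: [0.4, -0.1, -4.6]
width: 0.0198
```

Run:
```python
from h import *
T=cam('top');top=cv2.imread('pics/top0.png').astype(int)
im=manip.get_image('top');cv2.imwrite('pics/top1.png',im[:,:,::-1])
st=manip.get_state();C=cam('wrist',st);w=manip.get_image('wrist');cv2.imwrite('pics/w8.png',w[:,:,::-1])
g=w.min(2).astype(int)
for v in(258,264,270,276):print(v,g[v,400:470:4])
print([proj(C,(.428,y,.037)).round() for y in(-.14,-.13)],proj(C,(.428,st['position'][1]+.05,.037)))
```

```text
258 [220 221 227 229 226 213 159 241 241 241 239 242 240 239 236 235 236 235]
264 [220 221 225 226 225 212 217 243 243 242 242 242 242 242 242 241 242 243]
270 [223 222 221 226 227 107 246 242 242 241 241 242 241 243 242 242 242 243]
276 [222 223 223 223 191  33  68  98 221 244 243 241 241 242 241 242 242 243]
[array([396., 256.]), array([417., 257.])] [423.28479698 257.51146251]
```

The tile's rear edge is at column ~425 and the face is predicted at 423, so the tile is following (about 25 mm so far). Continuing.

carry_out --moves '[0,0.04,-0.6,0,0,0,-0.03,0.5,0,0,0,-0.01,0.1,0,0,0,0,0.1,0,0,0,-0.01,0.1,0,0,0,0,0.05,0,0,0,0,0.05,0,0,0,0,0,0,0,0,0,0,0,0,0,0,0,0,0]'

```text
clock: 12.6
position: [0.4311, -0.1737, 0.0313]
ee_rot: [-0.0, -0.03, 1.0, 0.0]
contact_force: [1.0, -1.5, -3.8]
width: 0.0199
```

Edit , replacing
```

```
with
```

```

carry_out --moves '[0,0.04,-0.6,0,0,0,-0.03,0.5,0,0,0,-0.01,0.1,0,0,0,0,0.1,0,0,0,-0.01,0.1,0,0,0,0,0.05,0,0,0,0,0.05,0,0,0,0,0,0,0,0,0,0,0,0,0,0,0,0,0]'

```text
clock: 13.6
position: [0.431, -0.1707, 0.0313]
ee_rot: [0.0, -0.03, 1.0, 0.0]
contact_force: [-0.0, 0.0, -4.8]
width: 0.02
```

carry_out --moves '[0,0.04,-0.6,0,0,0,-0.03,0.5,0,0,0,-0.01,0.1,0,0,0,0,0.1,0,0,0,-0.01,0.1,0,0,0,0,0.05,0,0,0,0,0.05,0,0,0,0,0,0,0,0,0,0,0,0,0,0,0,0,0]'

```text
clock: 14.6
position: [0.431, -0.1677, 0.0313]
ee_rot: [0.0, -0.03, 1.0, 0.0]
contact_force: [0.5, -1.9, -4.6]
width: 0.0204
```

carry_out --moves '[0,0.04,-0.6,0,0,0,-0.03,0.5,0,0,0,-0.01,0.1,0,0,0,0,0.1,0,0,0,-0.01,0.1,0,0,0,0,0.05,0,0,0,0,0.05,0,0,0,0,0,0,0,0,0,0,0,0,0,0,0,0,0]'

```text
clock: 15.6
position: [0.4308, -0.1647, 0.0313]
ee_rot: [-0.0, -0.03, 1.0, 0.0]
contact_force: [0.3, -0.9, -4.7]
width: 0.0203
```

carry_out --moves '[0,0.04,-0.6,0,0,0,-0.03,0.5,0,0,0,-0.01,0.1,0,0,0,0,0.1,0,0,0,-0.01,0.1,0,0,0,0,0.05,0,0,0,0,0.05,0,0,0,0,0,0,0,0,0,0,0,0,0,0,0,0,0]'

```text
clock: 16.6
position: [0.4311, -0.1631, 0.0316]
ee_rot: [0.0, -0.03, 1.0, -0.001]
contact_force: [-1.0, -5.3, -4.3]
width: 0.0203
```

carry_out --moves '[0,0.04,-0.6,0,0,0,-0.03,0.5,0,0,0,0,0.1,0,0,0,0,0.05,0,0,0,0,0.05,0,0,0,0,0.05,0,0,0,0,0,0,0,0,0,0,0,0,0,0,0,0,0,0,0,0,0,0]'

```text
clock: 17.6
position: [0.4314, -0.163, 0.0319]
ee_rot: [0.001, -0.031, 1.0, -0.003]
contact_force: [-2.7, -11.5, -4.0]
width: 0.0199
```

Run:
```python
from h import *
np.set_printoptions(precision=4,suppress=True)
st=manip.get_state();C=cam('wrist',st);w=manip.get_image('wrist');cv2.imwrite('pics/w9.png',w[:,:,::-1])
print(st['position'],st['contact_force'],st['moment'],st['ee_rot'])
g=w.min(2).astype(int)
for v in(258,264,270,276):print(v,g[v,400:470:4])
print(proj(C,(.428,st['position'][1]+.05,.037)))
```

```text
[ 0.4314 -0.163   0.0319] [ -2.6807 -11.5026  -3.9787] [-1.8398  0.5424 -0.185 ] [ 0.0006 -0.0307  0.9995 -0.0027]
258 [226 227 228 228 228 107 200 231 232 223 225 224 224 222 222 222 222 222]
264 [228 226 227 225 227 120 242 243 242 242 242 242 243 242 241 242 242 242]
270 [224 223 223 227 227 117 244 243 242 240 241 242 241 243 241 243 243 242]
276 [224 223 226 230 193  40  65  94 218 245 243 242 242 242 242 241 242 243]
[423.0714 257.1081]
```

View pics/w9.png

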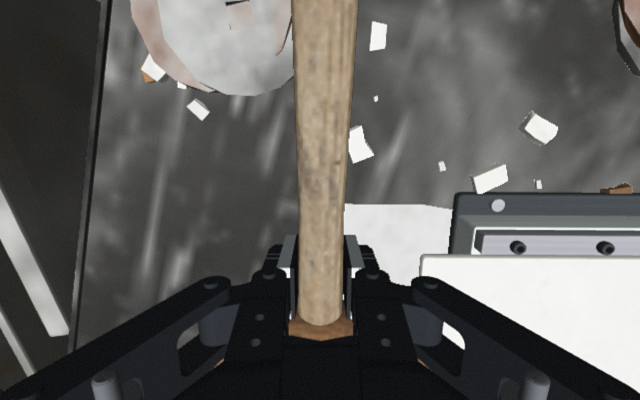

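The view shows the tile overhanging, the face in contact and no obstruction. The position held at -163.0 mm while the force rose from 5 to 11.5 N, so the stop has been met. One firmer confirming tap, well under 40 N.

carry_out --moves '[0,0.04,-0.8,0,0,0,-0.03,0.5,0,0,0,0,0.2,0,0,0,0,0.1,0,0,0,0,0.1,0,0,0,0,0.05,0,0,0,0,0,0,0,0,0,0,0,0,0,0,0,0,0,0,0,0,0,0]'

```text
clock: 18.65
position: [0.4315, -0.1628, 0.0321]
ee_rot: [0.0, -0.031, 0.999, -0.004]
contact_force: [-4.4, -16.5, -4.2]
width: 0.0198
```

Seated: the position is unchanged at 16.5 N. Drawing back and returning the mallet to its original clear spot.

carry_out --moves '[0,0.09,-1.5,0,0,0,0.09,-1.5,0,0,0,0,0,4.9,0,0,0,0,4.9,0,0,0,0,4.9,0,0,0,0,4.9,0,0,-0.9,4.2,0,0,0,-0.9,4.2,0,0,0,-0.9,4.2,0,0,0,-0.9,4.2,0,0]'

```text
clock: 19.65
position: [0.3957, -0.019, 0.227]
ee_rot: [-0.0, -0.029, 1.0, 0.001]
contact_force: [1.0, 1.0, -4.2]
width: 0.0198
```

carry_out --moves '[0,-0.95,4.1,0,0.01,0,-0.95,4.1,0,0.01,0,-0.95,4.1,0,0.01,0,-0.95,4.1,0,0.01,0,-0.95,4.1,0,0.01,0,-0.95,4.1,0,0.01,0,-0.9,4.1,0,0.005,0,0,0,-4,0,0,0,0,-4.5,0,0,0,0,-4.5,0]'

```text
clock: 20.65
position: [0.3302, 0.2671, 0.0961]
ee_rot: [0.0, -0.063, 0.998, 0.001]
contact_force: [1.6, 0.6, -4.8]
width: 0.02
```

carry_out --moves '[0,0,0,-3,0,0,0,0,-2.5,0,0,0,0,-1.5,0,0,0,0,-0.6,0,0,0,0,-0.3,0,0,0,0,-0.2,0,0,0,0,-0.1,0,0,0,0,0,0,0,0,0,0,0,0,0,0,0,0]'

```text
clock: 21.65
position: [0.3309, 0.2663, 0.0157]
ee_rot: [0.0, -0.062, 0.998, 0.0]
contact_force: [-0.2, -0.2, -5.4]
width: 0.0197
```

carry_out --moves '[0,0,0,-0.1,0,0,0,0,-0.1,0,0,0,0,-0.1,0,0,0,0,0,0,0,0,0,0,0,0,0,0,0,0,0,0,0,0,0,0,0,0,0,0,0,0,0,0,0,0,0,0,0,0]'

```text
clock: 22.65
position: [0.3304, 0.2663, 0.0135]
ee_rot: [0.0, -0.062, 0.998, 0.0]
contact_force: [-4.7, -1.3, 12.7]
width: 0.02
```

carry_out --moves '[0,0,0,0.1,0,30,0,0,0,0,60,0,0,0,0,100,0,0,0,0,100,0,0,0,0,100,0,0,0,0,100,0,0,0,0,100,0,0,0,0,100,0,0,3,0,100,0,0,4.5,0]'

```text
clock: 23.65
position: [0.3287, 0.265, 0.0872]
ee_rot: [-0.003, -0.062, 0.998, -0.001]
contact_force: [1.0, 0.4, -0.5]
width: 0.0855
```

carry_out --moves '[100,0,0,4.5,0,100,0,0,4.5,0,100,0,0,4.5,0,0,0,0,2,0,0,0,0,0,0,0,0,0,0,0,0,0,0,0,0,0,0,0,0,0,0,0,0,0,0,0,0,0,0,0]'

```text
clock: 24.65
position: [0.3305, 0.2661, 0.2426]
ee_rot: [-0.001, -0.062, 0.998, -0.0]
contact_force: [0.3, -0.1, 0.0]
width: 0.0
```

Run:
```python
from h import *
np.set_printoptions(precision=4,suppress=True)
st=manip.get_state();print(st['position'],st['ee_rot'],st['clock'],st['contact_force'])
w=snap('wrist','wa')[0];t=snap('top','ta')[0];s=snap('side','sa')[0]
a=cv2.resize(t[160:240,230:440],(788,300),interpolation=cv2.INTER_CUBIC)
b=cv2.resize(s[180:300,300:410],(320,349//1),interpolation=cv2.INTER_CUBIC)[:298]
c=cv2.resize(w,(468,292));k=np.zeros((600,790,3),np.uint8);k[:300,:788]=a;k[302:600,:320]=b;k[302:594,322:790]=c
cv2.imwrite('pics/comb.png',k[:,:,::-1])
```

```text
[0.3305 0.2661 0.2426] [-0.0007 -0.0621  0.9981 -0.0003] 24.65 [ 0.3209 -0.0817  0.0425]
```

View pics/comb.png

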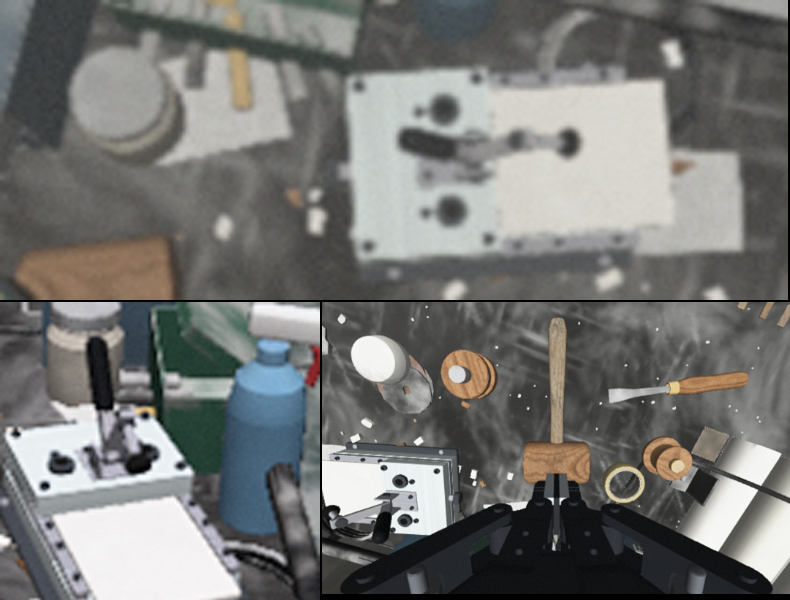

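The mallet lies flat at its original spot, clear of the tile. Clamp handle tip: top (337.4,196.8), side (333.3,193.8). I triangulate it.

Run:
```python
from h import *
np.set_printoptions(precision=4,suppress=True)
T=cam('top');S=cam('side')
def grip(fn,x0,y0,x1,y1):
    im=cv2.imread(fn)[y0:y1,x0:x1];m=((im.max(2)<60)*255).astype(np.uint8)
    n,l,s,c=cv2.connectedComponentsWithStats(m)
    for i in np.argsort(-s[1:,4])[:3]+1:
        r=cv2.minAreaRect(np.argwhere(l==i)[:,::-1].astype(np.float32));print(fn,s[i]+[x0,y0,0,0,0],np.array(cv2.boxPoints(r)).round(1).tolist()+[[x0,y0]])
grip('pics/ta.png',325,185,375,215);grip('pics/sa.png',322,185,350,225)
print('tip',tri(T,(337.4,197),S,(333.5,194.5)));print('gripbase',tri(T,(350.5,200),S,(336.4,215.4)))
# jig plate near/far left corners in top, z .061
print('plate',[onz(T,230+u/3.752,160+v/3.75,.061) for u,v in((348,80),(355,262),(497,258),(490,75))])
print('bottle',onz(T,355,140,.18),onz(T,352,157,.1))
```

```text
pics/ta.png [341 196   9   5  14] [[15.800000190734863, 12.600000381469727], [16.600000381469727, 10.199999809265137], [24.700000762939453, 12.899999618530273], [23.899999618530273, 15.300000190734863], [325, 185]]
pics/ta.png [344 200   3   1   3] [[21.0, 15.0], [21.0, 15.0], [19.0, 15.0], [19.0, 15.0], [325, 185]]
pics/ta.png [338 197   1   1   1] [[13.0, 12.0], [13.0, 12.0], [13.0, 12.0], [13.0, 12.0], [325, 185]]
pics/sa.png [330 192  10  25 171] [[6.400000095367432, 7.400000095367432], [13.699999809265137, 6.300000190734863], [17.399999618530273, 30.799999237060547], [10.199999809265137, 31.899999618530273], [322, 185]]
pics/sa.png [341 214   9   2  11] [[19.0, 29.0], [27.0, 29.0], [27.0, 30.0], [19.0, 30.0], [322, 185]]
pics/sa.png [349 218   1   2   2] [[27.0, 34.0], [27.0, 34.0], [27.0, 33.0], [27.0, 33.0], [322, 185]]
tip (array([0.4677, 0.0707, 0.1473]), np.float64(0.0022783429692088603))
gripbase (array([0.4668, 0.039 , 0.1121]), np.float64(0.0023764045527853318))
plate [array([0.5224, 0.1053, 0.061 ]), array([0.4002, 0.101 , 0.061 ]), array([0.4024, 0.0079, 0.061 ]), array([0.5253, 0.0102, 0.061 ])]
bottle [0.5901 0.0311 0.18  ] [0.5739 0.0333 0.1   ]
```

carry_out --moves '[0,2.7,-2.8,0,-0.013,0,2.7,-2.8,0,-0.013,0,2.7,-2.8,0,-0.013,0,2.7,-2.8,0,-0.013,0,2.7,-2.8,0,-0.013,0,0,0,-2.6,0,0,0,0,-2.6,0,0,0,0,-2.6,0,0,0,0,-2.6,0,0,0,0,0,0]'

```text
clock: 25.8
position: [0.463, 0.1258, 0.1363]
ee_rot: [-0.004, -0.029, 1.0, -0.0]
contact_force: [0.4, -0.1, -0.6]
width: 0.0001
```

carry_out --moves '[0,-0.03,-1,0,0,0,0.05,-1,0,0,0,0.05,-1,0,0,0,0.05,-1,0,0,0,0.05,-1,0,0,0,0.05,-1,0,0,0,0.05,-1,0,0,0,0.05,-1,0,0,0,0,0,0,0,0,0,0,0,0]'

```text
clock: 26.8
position: [0.4706, 0.0511, 0.155]
ee_rot: [0.006, -0.028, 1.0, 0.005]
contact_force: [-28.5, 15.3, 95.7]
width: 0.0
```

Run:
```python
from h import *
np.set_printoptions(precision=4,suppress=True)
w=snap('wrist','wb')[0];s=snap('side','sb')[0]
a=cv2.resize(s[160:290,280:420],(560,520))[:598]
k=np.zeros((520,790,3),np.uint8);k[:,:560]=a;k[:,562:790]=cv2.resize(w[200:400,220:420],(228,520)) if 0 else 0;k[150:378,562:790]=cv2.resize(w[190:400,215:425],(228,228))
cv2.imwrite('pics/clamp1.png',k[:,:,::-1])
```

```text
(no output)
```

View pics/clamp1.png

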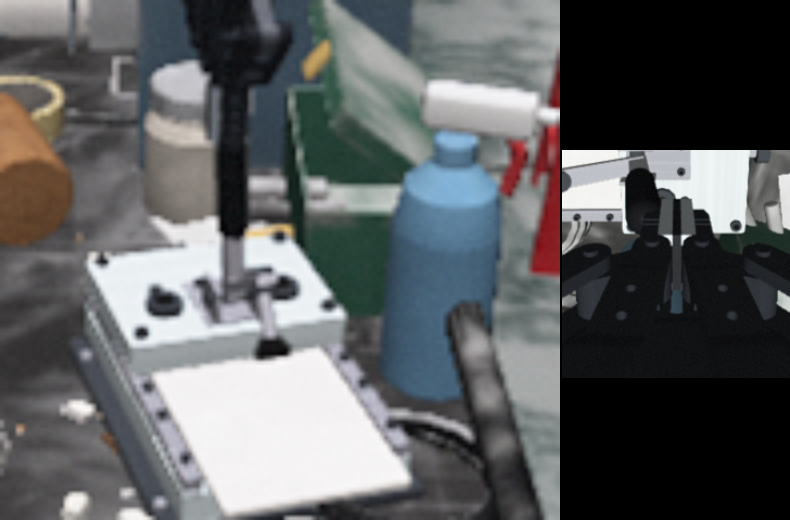

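Side view: the fingertip rode up onto the end of the handle, and the handle has moved part-way over. I back off at once and redo the push lower, against the side of the grip.

carry_out --moves '[0,0,1,2,0,0,0,2,2,0,0,0,3,0,0,0,0,1,-2,0,0,0,0,-2,0,0,0,0,-2,0,0,0,0,0,0,0,0,0,0,0,0,0,0,0,0,0,0,0,0,0]'

```text
clock: 27.9
position: [0.4699, 0.116, 0.1205]
ee_rot: [0.001, -0.029, 1.0, 0.0]
contact_force: [0.1, -0.4, -0.7]
width: 0.0003
```

Run:
```python
from h import *
np.set_printoptions(precision=4,suppress=True)
st=manip.get_state();print(st['position'],st['contact_force'],st['moment'])
T=cam('top');S=cam('side')
im=snap('side','sc')[0];t=snap('top','tc')[0]
for n,i,(x0,y0,x1,y1) in(('side',im,(318,180,355,225)),('top',t,(325,185,375,215))):
    m=((i[y0:y1,x0:x1].max(2)<(60 if n=='side' else 75))*255).astype(np.uint8)
    _,l,s,c=cv2.connectedComponentsWithStats(m)
    for j in np.argsort(-s[1:,4])[:3]+1:print(n,s[j]+np.array([x0,y0,0,0,0]),c[j]+[x0,y0])
for lean in(.57,.4,.3,.2,.1):
    P=np.array([.469-.058*.092*np.sin(lean)+.003,.024+.092*np.sin(lean),.075+.092*np.cos(lean)]);Q=P-(P-[.472,.024,.075])*52/92
    print(lean,P,'side',proj(S,P),proj(S,Q),'top',proj(T,P),proj(T,Q))
```

```text
[0.4699 0.116  0.1205] [ 0.1345 -0.4118 -0.7366] [ 0.031  -0.0158  0.0002]
side [334 184  21  37 279] [342.4946 205.7599]
side [324 180  15  16 118] [330.0254 186.0593]
side [349 218   2   2   4] [349.5 218.5]
top [325 189  12  13  51] [331.6078 194.8039]
top [340 192   4   4  10] [341.  193.4]
0.57 [0.4691 0.0736 0.1525] side [333.3278 191.8132] [336.7645 215.2427] top [336.214  195.4837] [347.7003 198.1189]
0.4 [0.4699 0.0598 0.1597] side [335.4424 191.5873] [337.6993 215.282 ] top [342.4471 194.5065] [350.3097 197.7248]
0.3 [0.4704 0.0512 0.1629] side [336.7717 192.0246] [338.2795 215.5511] top [346.3674 194.0043] [351.9346 197.5229]
0.2 [0.4709 0.0423 0.1652] side [338.1491 192.892 ] [338.875  216.0017] top [350.4161 193.5649] [353.6041 197.3461]
0.1 [0.4715 0.0332 0.1665] side [339.561  194.1902] [339.4801 216.631 ] top [354.5413 193.1946] [355.2996 197.1965]
```

carry_out --moves '[0,0,-1,0,0,0,0,-1,0,0,0,0,-0.7,0,0,0,0.05,-0.5,0,0,0,0,-0.5,0,0,0,0.05,-0.5,0,0,0,0,-0.5,0,0,0,0,-0.5,0,0,0,0,0,0,0,0,0,0,0,0]'

```text
clock: 29.0
position: [0.4702, 0.064, 0.1196]
ee_rot: [0.0, -0.03, 1.0, -0.0]
contact_force: [0.5, -0.3, 1.3]
width: -0.0004
```

carry_out --moves '[0,0,-0.3,0,0,0,0.05,-0.3,0,0,0,0,-0.3,0,0,0,0,-0.3,0,0,0,0.05,-0.3,0,0,0,0,-0.3,0,0,0,0,0,0,0,0,0,0,0,0,0,0,0,0,0,0,0,0,0,0]'

```text
clock: 30.0
position: [0.4708, 0.0462, 0.119]
ee_rot: [-0.0, -0.03, 1.0, 0.0]
contact_force: [0.2, 0.6, 1.1]
width: -0.0002
```

```bash
cat > c.py <<'E'
from h import *
import sys
np.set_printoptions(precision=4,suppress=True)
S=cam('side');T=cam('top')
im=manip.get_image('side');cv2.imwrite('pics/'+sys.argv[1]+'.png',im[:,:,::-1])
st=manip.get_state();print(st['position'],st['contact_force'],st['moment'],'tcp px',proj(S,st['position']),st['clock'])
for v in range(184,228,3):print(v,''.join('#' if p<55 else '+' if p<100 else '-' if p<160 else '.' for p in im[v,318:372].max(1)))
E
python3 c.py sd
```

```text
[0.4709 0.0463 0.119 ] [0.2064 0.5076 1.0558] [-0.0245 -0.0695  0.0221] tcp px [336.8961 210.9463] 30.05
184 ++--.....-###########+###+#+----+##+++++++++++++------
187 +++-------+#########################++++++++++++------
190 .....-----.-+######################-++++++++--++++++--
193 ............-###################++#-+#++++++++++++++++
196 ------.......-+###############+++###-+++++++++++++++++
199 --------------++-+########+++++++###--#+++++++++++++++
202 --------------+--+##########++--+###+-++++++++++++++++
205 -------------++--+#########......-###-.....-+++++++#++
208 -------------++--##########------+###+------..........
211 +-----------------+#######+-------+###-...............
214 ..-+---------.....-###################++++++++++++++++
217 -.................-######-.........-##++++++++++++++++
220 ----...............######......--..-##++++++++++++++++
223 ...................+-++-..............++++++++++++++++
226 ..................-+----................++++++++++++++
```

carry_out --moves '[0,0,-0.3,0,0,0,0.05,-0.3,0,0,0,0,-0.3,0,0,0,0,-0.3,0,0,0,0,-0.2,0,0,0,0,-0.1,0,0,0,0,0,0,0,0,0,0,0,0,0,0,0,0,0,0,0,0,0,0]'

```text
clock: 31.05
position: [0.4713, 0.0312, 0.1193]
ee_rot: [-0.0, -0.03, 1.0, -0.0]
contact_force: [0.6, 1.2, -0.9]
width: 0.0
```

```bash
python3 c.py se
```

```text
[0.4714 0.0312 0.1193] [ 0.755   0.8111 -0.6037] [ 0.109  -0.0465 -0.0016] tcp px [338.9765 214.1289] 31.1
184 +++--......+#################----+--++++++++++++------
187 -++--------+############+##+#+----++#+++++++++++------
190 .....-----.-+##################++#####++++++--++++++--
193 ..............-#######################++++++++++++++++
196 ------........-#####################-+++++++++++++++++
199 ----------------+###################--++++++++++++++++
202 ----------------++-+#######++---+###+-++++++++++++++++
205 ---------------++--+#########-...-###-.....-+++++++#++
208 ---------------++--+#########+---+###+------..........
211 ++-------------++--+########------+###-...............
214 ..-+---------.....-+##################++++++++++++++++
217 -...................#######........-##++++++++++++++++
220 ----...............#######-....--..-##++++++++++++++++
223 ...................-#####.............++++++++++++++++
226 ...................+---+................++++++++++++++
```

carry_out --moves '[0,0,-0.2,0,0,0,0.05,-0.2,0,0,0,0,-0.2,0,0,0,0,-0.2,0,0,0,0,-0.1,0,0,0,0,-0.1,0,0,0,0,0,0,0,0,0,0,0,0,0,0,0,0,0,0,0,0,0,0]'

```text
clock: 32.1
position: [0.472, 0.021, 0.1194]
ee_rot: [0.0, -0.03, 1.0, -0.0]
contact_force: [0.1, 0.8, 0.3]
width: -0.0001
```

carry_out --moves '[0,0,-0.2,0,0,0,0.05,-0.2,0,0,0,0,-0.2,0,0,0,0,-0.1,0,0,0,0,-0.1,0,0,0,0,0,0,0,0,0,0,0,0,0,0,0,0,0,0,0,0,0,0,0,0,0,0,0]'

```text
clock: 33.1
position: [0.472, 0.0192, 0.1194]
ee_rot: [-0.0, -0.028, 1.0, 0.006]
contact_force: [0.2, 19.4, 2.0]
width: -0.0001
```

```bash
python3 c.py sf
python3 - <<'E'
from h import *
t=manip.get_image('top');cv2.imwrite('pics/tf.png',t[:,:,::-1])
for v in range(186,212,2):print(v,''.join('#' if p<60 else '+' if p<100 else '-' if p<160 else '.' for p in t[v,322:392].max(1)))
T=cam('top');S=cam('side')
for l in(-.3,-.45,-.48):
    P=np.array([.472+.058*.092*np.sin(-l),.024+.092*np.sin(l),.075+.092*np.cos(l)]);print(l,P,proj(T,P),proj(S,P),'Q',proj(S,P-(P-[.472,.024,.075])*52/92))
E
```

```text
[0.472  0.0192 0.1194] [-0.2895 19.5127  1.5077] [3.1528 0.0317 0.0003] tcp px [340.7827 216.7476] 33.15
184 ++---.......-#################-----+++++++++++++------
187 -++---------+##################----+++++++++++++------
190 .....-----.--+###########++###++-----+##++++--++++++--
193 ..............-+#################+++#####+++++++++++++
196 ------.........-+######################+++++++++++++++
199 ----------------+###################++++++++++++++++++
202 -----------------+##################+-++++++++++++++++
205 -----------------++--+######+....-###-.....-++++++++#+
208 -----------------++--+#######+---+###+------..........
211 ++---------------++--+#########---+###-...............
214 ..-+---------....-+-+#################++++++++++++++++
217 --..................-+#######-.....-##++++++++++++++++
220 ----................-#######-..--..-##++++++++++++++++
223 ....................#######-..........++++++++++++++++
226 ....................+####-..............++++++++++++++
186 -...........--++---.........------++++++++++++++++++++++++++++++------
188 -...........--+----.........---
[... 553 characters left out ...]
...........
204 ...............--..........----------..............--++++-............
206 ..............---..........------------...............................
208 --............---.........-----------.................................
210 +-............--...........--.........................................
-0.3 [ 0.4735769  -0.00318786  0.16289096] [370.72873554 192.48874958] [345.24619781 203.52002056] Q [341.86876196 220.80903246]
-0.45 [ 0.47432098 -0.01601683  0.15784113] [376.20241531 192.56089721] [347.24638393 208.55122532] Q [342.69435195 222.9716868 ]
-0.48 [ 0.47446405 -0.01848368  0.15660353] [377.23311441 192.59719288] [347.62897662 209.64237614] Q [342.85160078 223.43636312]
```

Force rose sharply to 19 N at y = 19 mm, which is about where the end of travel was predicted. I retract and measure the handle angle.

carry_out --moves '[0,0,1.5,0,0,0,0,3,0,0,0,0,3,2,0,0,0,3,4,0,0,0,3,4,0,0,0,4,2,0,0,0,4,0,0,0,0,4,0,0,0,0,0,0,0,0,0,0,0,0]'

```text
clock: 34.2
position: [0.4725, 0.2681, 0.2391]
ee_rot: [0.0, -0.031, 1.0, -0.001]
contact_force: [-1.1, -1.5, -0.1]
width: 0.0001
```

Run:
```python
from h import *
np.set_printoptions(precision=4,suppress=True)
st=manip.get_state();print(st['position'],st['contact_force'],st['clock'])
T=cam('top');S=cam('side');P={}
for n,(x0,y0,x1,y1),th in(('side',(335,192,362,230),60),('top',(350,180,392,212),75)):
    i=snap(n,n+'_g')[0]
    for v in range(y0,y1,2):print(n,v,''.join('#' if p<60 else '+' if p<100 else '-' if p<160 else '.' for p in i[v,x0-5:x1+10].max(1)))
# tile rear edge in top: compare at z .037 ; tile should be still
g=cv2.imread('pics/top_g.png').astype(int).min(2);g0=cv2.imread('pics/ta.png').astype(int).min(2)
for v in(186,192,196):print(v,g0[v,398:416:2],g[v,398:416:2])
a=cv2.imread('pics/ta.png').astype(int);b=cv2.imread('pics/top_g.png').astype(int)
d=np.abs(a-b).max(2)
for n,(x,y,w,h) in dict(jar=(245,170,36,36),bottle=(338,115,36,48),mallet=(232,220,48,108)).items():print(n,'diff mean',d[y:y+h,x:x+w].mean())
```

```text
[0.4725 0.2681 0.2391] [-1.1011 -1.4955 -0.0676] 34.2
side 192 ...........-+++++++++##--#++++++++++++++++
side 194 ..........--+++++++++##++#++++++++++++++++
side 196 .....------++++++++++###-+++++++++++#+++++
side 198 -----------++++++++++###--#+#++#++#+#+++++
side 200 ----------+++++++++++###--##+++#++++++++++
side 202 ----------++++++++--+###+-+++#++++++#+++++
side 204 ---------++.....-..--+###------+#++++#++++
side 206 ----------+..........-###--.....----------
side 208 ---------++--+###+---+###+------..........
side 210 ----------+########+--+###-...............
side 212 ----------+########+--+###-----------.....
side 214 -.........+###############++++++++++++++++
side 216 .........-########-...-+##++++++++++++++++
side 218 .........-#######.-##-.-##++++++++++++++++
side 220 ........+#######-..--..-##++++++++++++++++
side 222 ........########.........-#+++++++++++++++
side 224 ........#######...........-###+++++++++++#
side 226 ........+####-..............+##+++++++++++
side 228 .......++++++...-#-..........-##++++++++++
top 180 ..........----.-----------------------------------
[... 641 characters left out ...]
--+++-....................
top 202 -------------------------...-----++-.....................
top 204 --------------..............-+++++-......................
top 206 ----------------.........................................
top 208 -.....--------...........................................
top 210 .........................................................
186 [207 207 208 208 178  81  74  76  74] [205 204 203 207 172  77  73  73  71]
192 [208 210 208 210 197 107  64  68  73] [203 201 203 205 192 101  60  65  68]
196 [210 210 207 209 202 109  77  79  74] [207 205 205 202 197 111  81  80  74]
jar diff mean 24.537037037037038
bottle diff mean 4.214699074074074
mallet diff mean 50.361111111111114
```

Run:
```python
from h import *
np.set_printoptions(precision=4,suppress=True)
T=cam('top');S=cam('side')
p,e=tri(T,(377,195.5),S,(345.5,209.5));print('tip',p,e,'lean',np.arctan2(p[1]-.024,p[2]-.075))
q,e=tri(T,(363.5,197.5),S,(341.5,223.5));print('base',q,e,'axis lean',np.arctan2(p[1]-q[1],p[2]-q[2]))
a=cv2.imread('pics/side0.png').astype(int);b=cv2.imread('pics/side_g.png').astype(int);d=np.abs(a-b).max(2)
for n,(x,y,w,h) in dict(jar=(316,178,14,34),bottle=(378,195,25,60),mallethandle=(198,205,65,18),head=(265,184,34,34)).items():print(n,d[y:y+h,x:x+w].mean().round(1),np.percentile(d[y:y+h,x:x+w],90))
```

```text
tip [ 0.4689 -0.018   0.1571] 0.002290283870083505 lean -0.47289330878419056
base [0.4715 0.0083 0.109 ] 0.0010334080438536583 axis lean -0.5008042870861446
jar 4.9 7.0
bottle 3.9 6.0
mallethandle 10.5 23.0
head 5.5 10.0
```

```bash
python3 -c "
from rig import manip
print(manip.get_state()['contact_force']);print(manip.sign_off())"
```

```text
[-0.65655648  0.55929204  1.19152171]
the job is handed in; nothing more can be done
None
```

The job is handed in at about 34 s of the 72 s: the tile is against the stop, the mallet is laid back down, and the clamp is over. One step went wrong on the way, at the clamp.

- **Tapping:** I tapped the tile in about 38 mm, in taps of roughly 2–4 mm with the mallet drawn back between them. It then stopped following. The mallet stayed at y = -163 mm while the force rose from 5 to 11.5 to 16.5 N, well under the stop's 40 N. In later pictures the tile's rear edge had not moved.
- **Mallet:** I laid it flat on its original spot instead of behind the tile. A stacked grinding disc, about 26 mm high, lay where the handle would have come down.
- **Clamp, first push:** This failed. The fingertip rode up onto the end of the handle, and the reported force reached about 96 N vertical (about 101 N in all). That is under the 120 N wrist limit. I can't rule out a higher peak, because readings come only at the end of each move. I backed off at once.
- **Clamp, second push:** Pushing lower on the grip worked, and it ended against a firm stop at 19 N. The handle measured 0.47–0.50 rad past upright, against 0.45 for "pad down". I judged the pad from this angle and the firm stop, because I had no pictures left to view.
- **Other checks:** Before-and-after side pictures show the jar, the bottle and the mallet's head unchanged. The mallet's handle showed a slightly larger difference, consistent with a shift of a few millimetres when I put it back. The arm finished clear, with no significant force reading.

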